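# Send the sawn offcut down the scrap chute

## Robot

A 6-joint arm with a two-finger parallel gripper is mounted at the origin on the work surface. World frame = base frame: x ahead of the robot, y to its left, z up, the work surface at z = 0. Lengths are in mm, angles in rad, forces in N, time in s.
With the tool pointing down it reaches from about 350 to 775 mm from the base axis. Payload 7.3 kg.
Tool frame: the origin (TCP) lies between the finger pads; the fingertips stand 22 mm ahead of it and the grasp point (between the pads) lies 3 mm ahead of it; z points along the fingers, x is the direction in which the jaws open and shut, and the axes are right-handed (so a half turn about z gives the same grasp; the last joint's range is limited). The gripper opens to 92 mm and grips with 3 to 60 N. Pads are 19 mm wide; open, the fingers measure 130 mm over their backs; the gripper's body (75 mm by 190 mm) begins 47 mm behind the grasp point.
Start: joints at [1.15, 0.342, 1.524, -0, 1.275, -0.146], TCP at [142.445, 505.324, 248.741] pointing down, gripper open.
Joint ranges: [-2.53, 2.53], [-0.77, 2.02], [0.04, 2.7], [-1, 4.14], [0.28, 2.66], [-3.11, 3.11]. Speed limits (rad/s): [2.57, 2.57, 3.14, 3.14, 3.14, 3.14].

## Interface

Orientations are given as [roll, pitch, yaw] about the fixed x, y, z axes, in that order (R = Rz(yaw) Ry(pitch) Rx(roll)).
In Python, from plant import * gives the robot as it stands. The module is installed in compiled form; this text tells all that it offers.
- The arm moves only by the shell command python3 -m handwheel 'ROWS' [OPENING]. ROWS is a JSON object of lists of equal length, an entry for each row: "translation": the shift along the world's x, y, z in units of 15 cm (1.0 is 15 cm), a list of three; "twist": the turn about the world's z in units of 90 degrees (1.0 is 90 degrees). In form: {"translation": [[tx, ty, tz], ...], "twist": [twist, ...]}. A call has exactly 8 rows; each row shifts and turns the pose as measured when the row begins; what a row does not reach is not made up. A row lasts 1/8 s, in which the tool goes at most 62.5 mm and 10.7 degrees, less where a joint would pass 70% of its speed; a pose out of reach is approached as far as the arm can. A call with a number of a shift or a turn outside -1 to 1 is refused whole. A call with a gripper value outside its range is refused whole. OPENING is the closure in counts, from 0 (fully open) to 255 (shut), set as the call begins (- or left out, the last holds). The fingers move at their own pace and stop on an object; the grip force is fixed at half the most. Time passes only in rows, so rows that do not move let the fingers close, or fill a call up. It gives the time, the measured TCP pose, the force and the opening at its end, in the units of the state.
- get_obs(): the state, without advancing time (a new reading comes with each control period).
- capture(name): name is "side" or "top" or "wrist"; returns a dict with "img" (400x640x3 uint8, red, green, blue), "vertical_fov" (degrees; the focal length in pixels is half the picture's height over the tangent of half this angle, whatever the lens; pixels are square), "cx", "cy" (the principal point, pixels), "distortion" ([k1, k2, p1, p2, k3] as OpenCV has them; the pictures are not rectified), "world_from_camera" (4x4, takes a point from camera to world coordinates). Camera axes: x right, y up, looking along -z (the intrinsics and any distortion apply to the point x, -y, -z); pixel columns grow to the right and rows downward; lengths in mm; the calibration is good to about 2 mm. A picture is of the moment at which its call begins. There is no depth.
- close_job(): hands the job in, once; it reports no verdict.
Trained networks look in the newest picture that a camera, given by its name, has taken for a name from the list of things; names that differ only in an ending like _2 or _b are one class to them, and where a whole thing is asked for, a point or a joint stands for the part that bears it (a point fixed in the world has none). Each returns a list of dicts, best first, with "score" (0 to 1); they miss things now and then, are a little off and sometimes report something else, mostly with a low value. They report only what shows in the picture. A call takes as long as a camera call.
- search_frame(camera, label): "position" ([x, y, z] in mm, in the coordinates of the camera as it stood for that picture, good to about 4 mm: the middle of the surface that is visible of it).
- spot_point(camera, label): "position" ([x, y, z] in mm, in the coordinates of the camera as it stood for that picture, good to about 4 mm: a listed point, or the origin of a listed thing).
The state is a dict: "time": time; "joint_positions": joint angles; "dq": joint speeds; "tau": joint torques, N m; "tool_pos": TCP position; "tcp_rot": TCP orientation; "contact_force": force on the tool from outside, world axes, zero at the start; "moment": the same for the moment, N m; "grip_width": finger opening in mm.
Only numpy, scipy, OpenCV 4.12 (cv2) and the standard library are available. Lean on these libraries where they do the work, as an engineer would, in place of code of your own. Each camera call takes 0.05 s, during which the arm holds its last target.

## Task

Clear the offcut from the cut-off station: slide it gently sideways until it sits flush against the fence, then push it along the fence, through the gap in the yellow end guard and off the end of the bed so that it drops down the chute into the catch box. Keep it down on the bed all the way (do not lift it), do not force it against the fence or the guard, and leave the short finished piece, the jar, the can, the glue bottle and the mug where they are.

Things in the scene. Friction and masses are not known exactly. Their poses are not given: they have to be found in the camera images.
- station: Fixed cut-off station on the bench: plywood bed 340 mm long (its x) by 220 mm wide (its y), top 120 mm above the bench, sheet-metal chute and grey catch box at its +x end. Origin: on the bench under the bed's middle. +x runs along the bed to the chute (roughly to the robot's right), +y across the bed to the fence (away from the robot), z up.
- bed (a point): Middle of the bed's top; axes as the station's. An aluminium fence stands on the bed along x, full length, 18 mm thick, 30 mm high, working face towards -y. It was clamped rigidly, parallel to x, with its face anywhere from y = +40 to +85 mm: this setting is not measured; feel for it (or see it). The rest of the bed is clear but for offcut and finished piece.
- brink (a point): End of the bed at the chute: on its top surface, y = 0 of the station; the drop begins here. The fence carries a yellow end guard, a bar 30 mm high, in the last 24 mm before this end. It leaves a gap of 42 mm beside the fence face and blocks the bed from there on towards -y. Square corners, no lead-in: an offcut that is not flush with the fence jams on it.
- offcut: Loose scrap timber, 100 mm long (its x), 38 x 38 mm, dark sawn ends, black pencil line across the top near its +x end; 0.08 to 0.15 kg, slides at 0.3 to 1.5 N. Origin: its centre, 19 mm above the bed. It starts near the bed's middle, off the fence, skewed by up to 0.3 rad, +x end towards the chute. Pushed off the bed it tips and falls once its centre passes the end.
- offcut_side (a point): Middle of the offcut's long -y face (19 mm from its centre, away from the fence); axes as the offcut's. Pushed here towards the fence, the offcut turns flush when it meets it; then the force rises steeply, as all is rigid.
- offcut_tail (a point): Middle of the offcut's rear end (-x, 50 mm from its centre). Pushed here, a few mm to the side away from the fence, the offcut stays along the fence as it slides.
- catch (a point): Centre of the catch box's inner floor, 6 mm above the bench; axes as the station's. Inside, the box and chute are 160 mm wide in y; the box is open on the chute side, its end wall stands 75 mm from this point in +x, the sloping chute reaches from the bed's end down to its floor. Walls 105 mm high.
- keeper: The short finished piece of timber, 60 x 38 x 38 mm with a green dot on top, lying loose on the bed near the guard on the side away from the fence. Origin: its centre. Leave it alone.
- screw_jar: Glass jar with red lid, 64 mm across, 85 mm high, on the bench beyond the station. Leave it alone. Origin: centre of its underside.
- paint_can: Steel can with a blue label, 76 mm across, 100 mm high, on the bench beyond the station. Leave it alone. Origin: centre of its underside.
- glue: Yellow glue bottle, 54 mm across, 140 mm high, on the bench beyond the station. Leave it alone. Origin: centre of its underside.
- mug: Blue mug, 80 mm across, 90 mm high, on the bench on the robot's right. Leave it alone. Origin: centre of its underside.

How it is judged (in metres and radians):
On the way:
1. the offcut lies flat on the bed, square to the bed's length, with its front in the gap between fence and end guard (x of offcut in the frame of brink between -0.058 and -0.005 m and z of offcut in the frame of brink between 0.013 and 0.024 m and angle between the x axis of offcut and the x axis of station, either way round below 0.08 rad and angle between offcut's own z axis and vertical below 0.08 rad), for 0.1 s.
At the end, for the whole second after the job is handed in: The offcut lies still (under 20 mm/s) in the catch box or on the foot of the chute: its centre within the box walls, up to 150 mm back from the floor's centre along the chute, and less than 75 mm above the box floor; the finished piece is within 15 mm of where it was (x of offcut in the frame of catch between -0.15 and 0.075 m and y of offcut in the frame of catch between -0.08 and 0.08 m and z of offcut in the frame of catch between 0 and 0.075 m and linear speed of offcut below 0.02 m/s and distance of keeper from where it was at the start of the episode below 0.015 m); the robot touches nothing.
It fails at once if the fingers press on anything with more than 35 N (contact force between the fingers and anything else above 35 N).
It fails at once if the offcut is lifted: its centre rises more than 15 mm above its height on the bed (z of offcut in the frame of brink above 0.034 m).
It fails at once if the offcut leaves the bed's sides: it falls outside the chute (z of offcut in the frame of brink below 0 m and (x of offcut in the frame of brink below -0.03 m or y of offcut in the frame of catch above 0.09 m or y of offcut in the frame of catch below -0.09 m)).
It fails at once if the finished piece is shifted by more than 15 mm (distance of keeper from where it was at the start of the episode above 0.015 m).
It fails at once if the jar, the can, the glue bottle or the mug is shifted by more than 20 mm (distance of any of screw_jar, paint_can, glue, mug from where it was at the start of the episode above 0.02 m).
It also fails if it takes over 59 s, if anything falls off the work surface, if the arm or the gripper's body presses on something with over 40 N, if the wrist force passes 120 N, or if a joint passes its speed limit or range.

## Working session

There is one attempt and no reset: what is moved stays moved. The work goes in short steps, Python scripts to look and compute and a shell command to move; the robot and the scene stay as the last step left them, time stands still between calls to the robot, and variables do not carry over. Pictures are saved under pics/ and viewed, and the job is handed in when it is done.

```bash
mkdir -p pics
cat > h.py <<'E'
from plant import *
import numpy as np, cv2
def K(c):
    f=200/np.tan(np.radians(c["vertical_fov"]/2)); return np.array([[f,0,c["cx"]],[0,f,c["cy"]],[0,0,1.]])
def w(c,p):
    return (np.array(c["world_from_camera"])@np.r_[p,1])[:3]
def pix2plane(c,u,v,z):
    n=cv2.undistortPoints(np.array([[[u,v]]],float),K(c),np.array(c["distortion"],float))[0,0]
    T=np.array(c["world_from_camera"]); d=T[:3,:3]@np.array([n[0],-n[1],-1]); o=T[:3,3]
    return o+d*(z-o[2])/d[2]
def proj(c,P):
    T=np.linalg.inv(np.array(c["world_from_camera"])); p=T[:3,:3]@np.array(P,float)+T[:3,3]
    return cv2.projectPoints(np.array([[p[0],-p[1],-p[2]]]),np.zeros(3),np.zeros(3),K(c),np.array(c["distortion"],float))[0].ravel()
def save(c,n): cv2.imwrite("pics/"+n,cv2.cvtColor(c["img"],cv2.COLOR_RGB2BGR))
E
python3 - <<'E'
from h import *
np.set_printoptions(precision=1,suppress=True)
o=get_obs(); print(o["time"],o["tool_pos"],o["tcp_rot"],o["contact_force"],o["grip_width"])
for n in ["top","side","wrist"]:
    c=capture(n); save(c,n+"0.png")
    for l in ["offcut","station","bed","brink","offcut_side","offcut_tail","catch","keeper"]:
        r=spot_point(n,l)[:1]
        for q in r: print(n,l,round(q["score"],2),w(c,q["position"]))
print(get_obs()["time"])
E
```

```text
0.0 [142.3 505.  248. ] [-3.1  0.   1.3] [ 0.8 -0.3 -0.3] 91.96701402908536
top offcut 0.65 [506.7 124.9 137.8]
top station 0.63 [544.8  74.1  -1.1]
top bed 0.92 [543.2  80.  115.9]
top brink 0.88 [560.4 -92.4 117.3]
top offcut_side 0.64 [486.5 129.1 138.7]
top offcut_tail 0.55 [506.7 174.4 136. ]
top catch 0.97 [ 612.5 -262.7    4.9]
top keeper 0.77 [471.4 -11.9 137.7]
side offcut 0.67 [502.5 123.9 137.4]
side station 0.65 [543.2  78.7  -0.5]
side bed 0.7 [541.9  77.3 120.7]
side brink 0.63 [559.3 -92.  122.3]
side offcut_side 0.59 [486.3 122.7 134. ]
side offcut_tail 0.73 [507.1 181.2 136.3]
side catch 0.95 [ 608.6 -264.4    6.3]
side keeper 0.79 [468.5 -14.9 135.9]
1.35
```

View pics/top0.png

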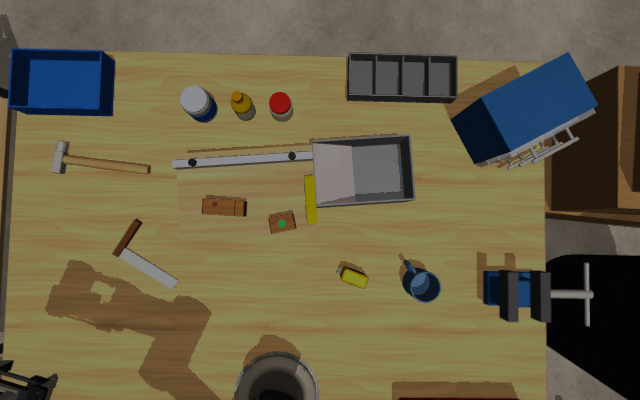

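View pics/side0.png

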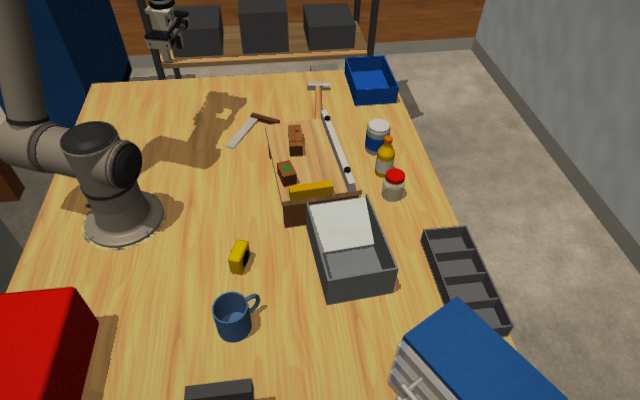

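Run:
```python
import cv2
i=cv2.imread("pics/top0.png")[125:250,165:325]; cv2.imwrite("pics/top0c.png",cv2.resize(i,None,fx=5,fy=4.8,interpolation=cv2.INTER_CUBIC) if 0 else cv2.resize(i,(800,625),interpolation=cv2.INTER_CUBIC)[:600])
i=cv2.imread("pics/side0.png")[100:230,255:375]; cv2.imwrite("pics/side0c.png",cv2.resize(i,None,fx=4.6,fy=4.6,interpolation=cv2.INTER_CUBIC))
```

```text
(no output)
```

View pics/top0c.png

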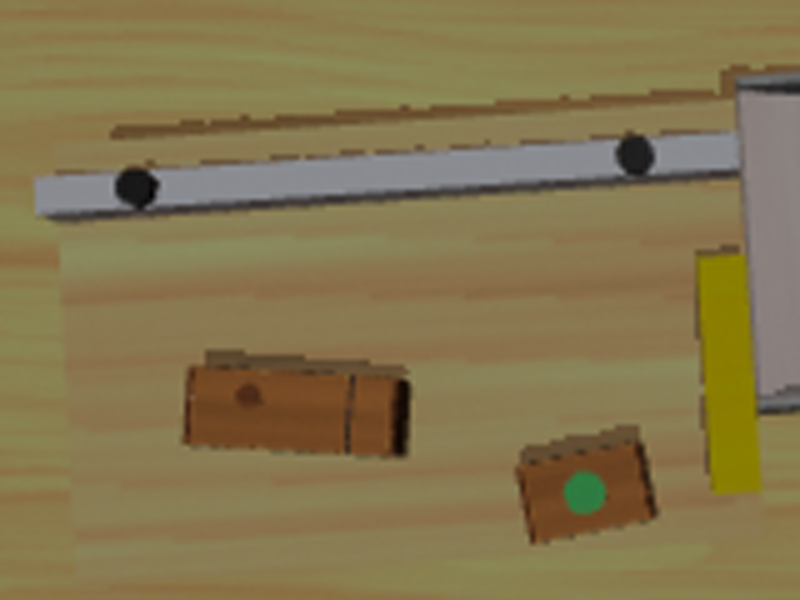

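View pics/side0c.png

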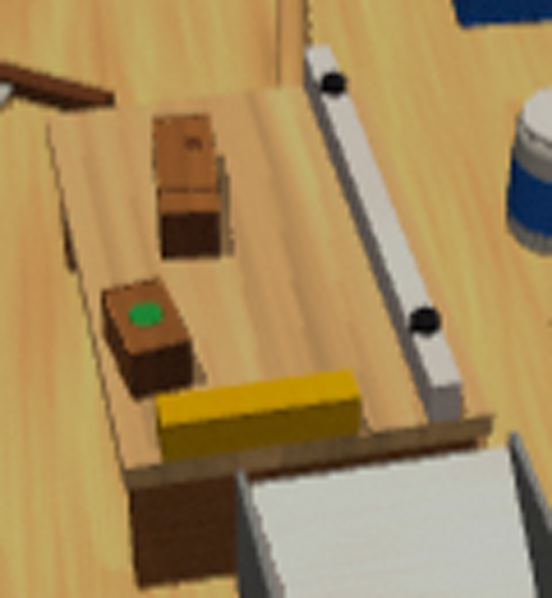

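```bash
cat > g.py <<'E'
from h import *
np.set_printoptions(precision=1,suppress=True)
c=capture("top")
def cp(u,v,z): return pix2plane(c,165+(u-.0)/5,125+v/5,z)[:2]
F=[cp(37,208,150),cp(738,171,150)]; print("fence face",F)
d=F[1]-F[0]; print(np.linalg.norm(d)); th=np.arctan2(d[1],d[0]); print("station yaw",th)
print("guard",[cp(u,v,150) for u,v in[(697,256),(745,254),(712,494),(760,490)]])
O=[cp(u,v,158) for u,v in[(190,367),(395,376),(393,455),(184,443)]]; print("off",O,np.mean(O,axis=0))
Kp=[cp(u,v,158) for u,v in[(520,465),(640,442),(655,517),(533,542)]]; print("keep",Kp,np.mean(Kp,axis=0))
ex=d/np.linalg.norm(d); ey=np.array([-ex[1],ex[0]])
b=np.array([542.5,78.5])
for n,P in [("F0",F[0]),("F1",F[1])]+[("g",cp(u,v,150)) for u,v in[(697,256),(745,254),(712,494),(760,490)]]+[("o",p) for p in O]+[("k",p) for p in Kp]: print(n,(P-b)@ex,(P-b)@ey)
print(np.arctan2(*(O[1]-O[0])[::-1])-th,np.arctan2(*(O[2]-O[3])[::-1])-th)
print(get_obs()["time"])
E
python3 g.py
```

```text
fence face [array([600.3, 251.7]), array([625.3, -85.3])]
337.96069748676973
station yaw -1.4965273001177486
guard [array([583.5, -66.3]), array([585. , -89.4]), array([468.8, -75.8]), array([471.2, -98.8])]
off [array([524.6, 173.5]), array([522.2,  76.1]), array([484.6,  76. ]), array([488.4, 175.1])] [505.  125.2]
keep [array([481. ,  15.7]), array([493. , -41.1]), array([457.5, -49. ]), array([444.6,   8.6])] [469.  -16.5]
F0 -168.48196622317644 70.46091099480451
F1 169.4787312635933 70.46091099480451
g 147.41329912019123 30.17799479965133
g 170.63901302135264 29.90302269290624
g 148.42187580466626 -84.9345299688183
g 171.55532512528436 -84.3086943686037
o -96.05485250180493 -10.787730109889742
o 0.8431786484556466 -20.404551281564487
o -1.8237192483674558 -57.9266418764945
o -100.34132416019216 -46.749423860952874
k 58.102062609191 -66.02177882842729
k 115.6222192352232 -58.258818398058686
k 120.87280948206396 -94.274414536891
k 62.457060932032064 -102.85407704544993
-0.09892287133787692 -0.11297095586778694
1.4
```

```bash
python3 -m handwheel '{"translation": [[0.22,-0.28,0],[0.22,-0.28,0],[0.22,-0.28,0],[0.22,-0.28,0],[0.22,-0.28,0],[0.22,-0.28,0],[0.22,-0.28,0],[0.22,-0.28,0]], "twist": [0.03,0.03,0.03,0.03,0.03,0.03,0.02,0.02]}' 255
```

```text
time: 2.4
tool_pos: [411.5, 161.3, 249.7]
tcp_rot: [3.137, -0.003, 1.661]
contact_force: [0.2, 0.7, 0.5]
grip_width: 16.4
```

```bash
python3 -m handwheel '{"translation": [[0.13,-0.14,0],[0.12,-0.13,0],[0,0,0],[0,0,-0.14],[0,0,-0.14],[0,0,-0.14],[0,0,-0.14],[0,0,0]], "twist": [-0.01,0,0,0,0,0,0,0]}' 255
python3 - <<'E'
from h import *
for n in ["wrist","side"]: save(capture(n),n+"1.png")
E
```

```text
time: 3.4
tool_pos: [448.8, 119.8, 164.3]
tcp_rot: [3.137, -0.005, 1.641]
contact_force: [0.2, 0.5, 0.2]
grip_width: 0.4
```

View pics/wrist1.png

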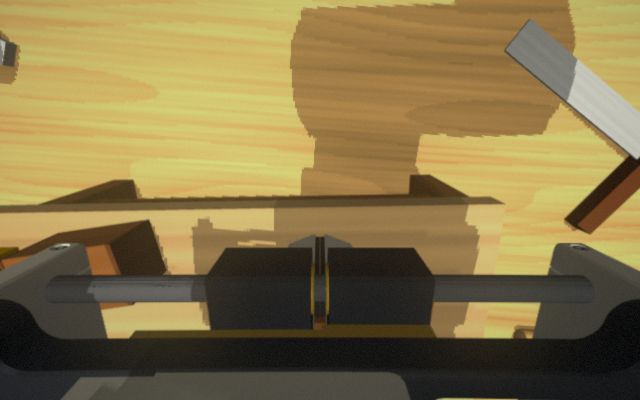

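View pics/side1.png

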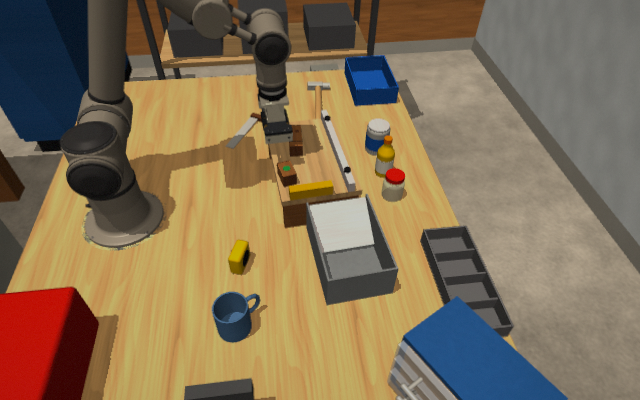

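```bash
python3 -m handwheel '{"translation": [[0,0,-0.07],[0.04,0.003,0],[0.04,0.003,0],[0.04,0.003,0],[0.04,0.003,0],[0.04,0.003,0],[0.04,0.003,0],[0.04,0.003,0]], "twist": [0,0,0,0,0,0,0,0]}' 255
```

```text
time: 4.5
tool_pos: [496.0, 123.4, 156.9]
tcp_rot: [3.129, -0.005, 1.641]
contact_force: [-1.2, -0.3, -0.0]
grip_width: 0.1
```

```bash
python3 -m handwheel '{"translation": [[0.04,0.003,0],[0.04,0.003,0],[0.04,0.003,0],[0.04,0.003,0],[0.04,0.003,0],[0.04,0.003,0],[0,0,0],[0,0,0]], "twist": [0,0,0,0,0,0,0,0]}' 255;  python3 - <<'E'
from h import *
c=capture("top");save(c,"top2.png")
import cv2
i=cv2.imread("pics/top2.png")[125:250,165:325]; cv2.imwrite("pics/top2c.png",cv2.resize(i,(768,600),interpolation=cv2.INTER_CUBIC))
E
```

```text
time: 5.5
tool_pos: [535.0, 126.3, 156.6]
tcp_rot: [3.129, -0.005, 1.641]
contact_force: [-0.1, -0.9, 0.3]
grip_width: 0.3
```

View pics/top2c.png

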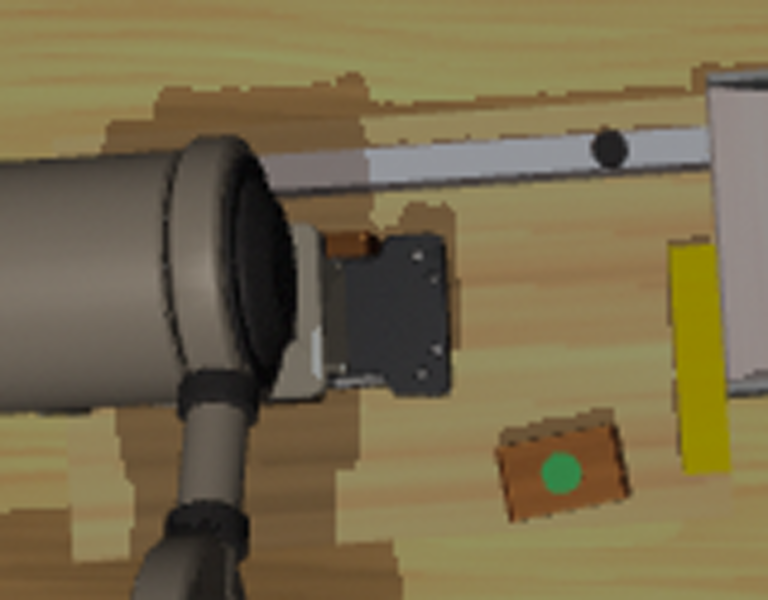

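```bash
python3 -m handwheel '{"translation": [[0.027,0.002,0],[0.027,0.002,0],[0.027,0.002,0],[0.027,0.002,0],[0.02,0.0015,0],[0.008,0.0006,0],[0.008,0.0006,0],[0,0,0]], "twist": [0,0,0,0,0,0,0,0]}' 255
```

```text
time: 6.55
tool_pos: [557.8, 128.0, 156.7]
tcp_rot: [3.129, -0.005, 1.641]
contact_force: [0.9, 0.0, -1.5]
grip_width: 0.3
```

```bash
python3 -m handwheel '{"translation": [[0.006,0.0004,0],[0.006,0.0004,0],[0.004,0.0003,0],[0.004,0.0003,0],[0,0,0],[0,0,0],[0,0,0],[0,0,0]], "twist": [0,0,0,0,0,0,0,0]}' 255
```

```text
time: 7.55
tool_pos: [559.2, 128.0, 156.7]
tcp_rot: [3.133, -0.005, 1.641]
contact_force: [-3.7, -0.5, 2.8]
grip_width: 0.5
```

```bash
python3 -m handwheel '{"translation": [[0.004,0.0003,0],[0.004,0.0003,0],[0.004,0.0003,0],[0,0,0],[0,0,0],[0,0,0],[0,0,0],[0,0,0]], "twist": [0,0,0,0,0,0,0,0]}' 255
```

```text
time: 8.55
tool_pos: [559.3, 128.0, 156.7]
tcp_rot: [3.138, -0.004, 1.641]
contact_force: [-3.2, -0.0, 2.5]
grip_width: 0.5
```

```bash
python3 -m handwheel '{"translation": [[0.01,0.0007,0],[0.01,0.0007,0],[0,0,0],[0,0,0],[0,0,0],[0,0,0],[0,0,0],[0,0,0]], "twist": [0,0,0,0,0,0,0,0]}' 255
python3 - <<'E'
from h import *
print(get_obs()["contact_force"],get_obs()["moment"])
for n in ["top","side"]: save(capture(n),n+"3.png")
i=cv2.imread("pics/top3.png")[125:225,215:335]; a=cv2.resize(i,(600,500),interpolation=cv2.INTER_CUBIC)
cv2.imwrite("pics/top3c.png",a)
i=cv2.imread("pics/side3.png")[100:200,255:375]; cv2.imwrite("pics/side3c.png",cv2.resize(i,(720,600),interpolation=cv2.INTER_CUBIC))
E
```

```text
time: 9.55
tool_pos: [559.3, 128.0, 156.7]
tcp_rot: [-3.138, -0.004, 1.642]
contact_force: [-4.2, 0.2, 2.6]
grip_width: 0.2
[-4.19030745  0.20815143  2.55164335] [-0.13766947  0.6152948   0.03716444]
```

View pics/side3c.png

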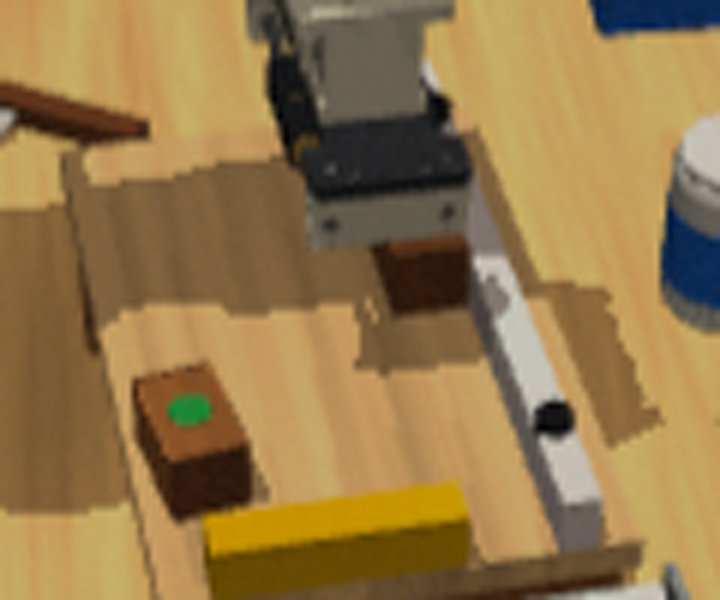

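View pics/top3c.png

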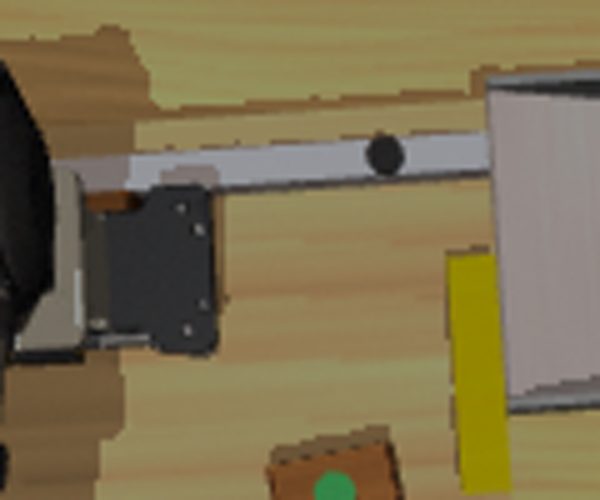

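```bash
python3 -m handwheel '{"translation": [[-0.05,-0.004,0],[-0.1,-0.008,0],[-0.1,-0.008,0.0],[0,0,0.15],[0,0,0.15],[0,0.2,0.1],[0,0.3,0],[0,0,0]], "twist": [0,0,0,0,0,0,0,0]}' 255
python3 - <<'E'
from h import *
for n in ["top","side"]:
  c=capture(n); save(c,n+"4.png")
  for l in ["offcut","offcut_tail","keeper"]:
    for q in spot_point(n,l)[:1]: print(n,l,round(q["score"],2),w(c,q["position"]).round(1))
i=cv2.imread("pics/top4.png")[125:250,165:325]; cv2.imwrite("pics/top4c.png",cv2.resize(i,(768,600),interpolation=cv2.INTER_CUBIC))
i=cv2.imread("pics/side4.png")[100:200,255:375]; cv2.imwrite("pics/side4c.png",cv2.resize(i,(720,600),interpolation=cv2.INTER_CUBIC))
E
```

```text
time: 10.65
tool_pos: [523.3, 202.0, 218.9]
tcp_rot: [3.132, -0.006, 1.639]
contact_force: [-0.1, -0.7, 0.2]
grip_width: 0.4
top offcut 0.73 [589.4 137.4 138.7]
top offcut_tail 0.88 [582.8 185.9 132. ]
top keeper 0.78 [470.1 -12.1 135.4]
side offcut 0.71 [588.2 138.9 138.9]
side offcut_tail 0.92 [585.3 189.3 135. ]
side keeper 0.83 [467.5 -16.8 135.4]
```

View pics/top4c.png

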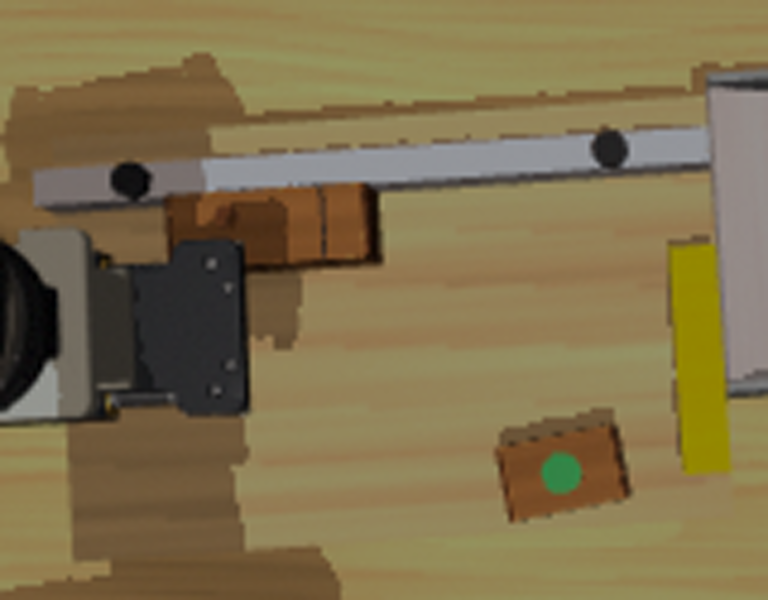

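View pics/side4c.png

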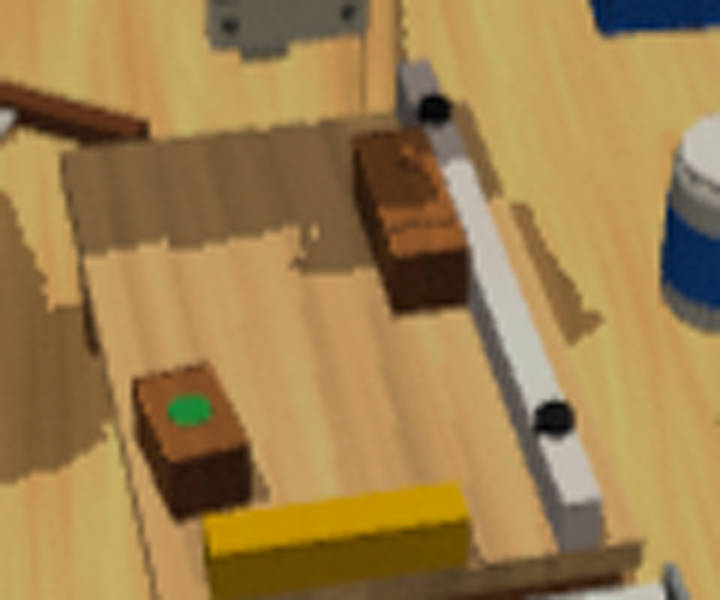

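```bash
python3 -m handwheel '{"translation": [[0.18,0.055,0],[0.18,0.055,0],[0,0,0],[0,0,-0.1],[0,0,-0.1],[0,0,-0.1],[0,0,-0.06],[0,0,0]], "twist": [0,0,0,0,0,0,0,0]}' 255
python3 - <<'E'
from h import *
p=get_obs()["tool_pos"]; d=np.array(p[:2])-[542.5,78.5]; print(d@[.0742,-.9972],d@[.9972,.0742])
for n in ["top","side"]:
  c=capture(n); save(c,n+"5.png")
i=cv2.imread("pics/side5.png")[90:190,255:375]; cv2.imwrite("pics/side5c.png",cv2.resize(i,(720,600),interpolation=cv2.INTER_CUBIC))
E
```

```text
time: 12.05
tool_pos: [575.9, 212.8, 159.5]
tcp_rot: [3.138, -0.004, 1.632]
contact_force: [-0.6, -0.1, 0.8]
grip_width: 0.5
-131.41709205391336 43.2461071730518
```

View pics/side5c.png

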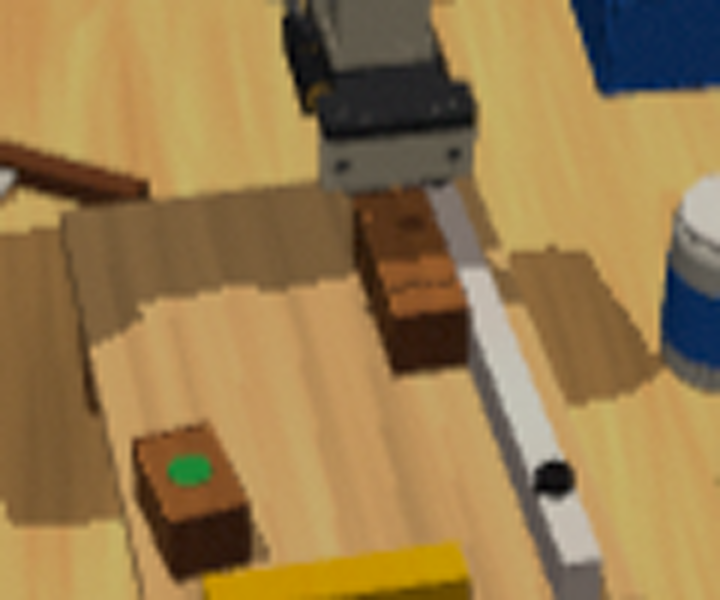

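```bash
python3 -m handwheel '{"translation": [[0.02,0.0015,-0.02],[0.003,-0.04,0],[0.003,-0.04,0],[0.003,-0.04,0],[0.003,-0.04,0],[0.003,-0.04,0],[0.003,-0.04,0],[0,0,0]], "twist": [0.008,0,0,0,0,0,0,0]}' 255
cat > s.py <<'E'
import sys
from h import *
o=get_obs();p=o["tool_pos"]; d=np.array(p[:2])-[542.5,78.5]; print(d@[.0742,-.9972],d@[.9972,.0742],o["contact_force"])
t=sys.argv[1]
c=capture("side"); save(c,"side"+t+".png")
i=c["img"][90:200,255:387,::-1]; cv2.imwrite("pics/side%sc.png"%t,cv2.resize(i,(720,600),interpolation=cv2.INTER_CUBIC))
E
python3 s.py 6
```

```text
time: 13.15
tool_pos: [583.5, 174.3, 159.1]
tcp_rot: [3.133, -0.005, 1.645]
contact_force: [0.0, -0.0, 0.2]
grip_width: 0.3
-92.48051505241199 47.95389801332108 [ 0.00601075 -0.01630347  0.21263563]
```

View pics/side6c.png

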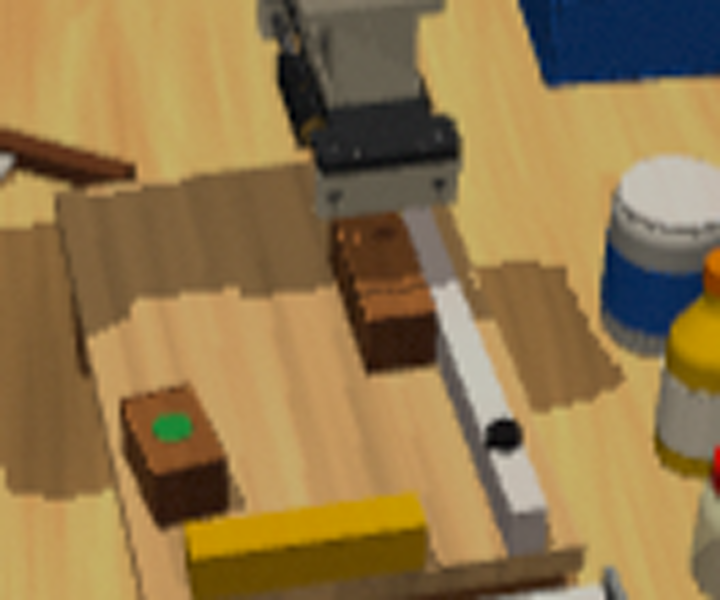

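```bash
python3 -m handwheel '{"translation": [[0.003,-0.05,0],[0.003,-0.05,0],[0.003,-0.05,0],[0.003,-0.05,0],[0.003,-0.05,0],[0.003,-0.05,0],[0.003,-0.05,0],[0,0,0]], "twist": [0,0,0,0,0,0,0,0]}' 255; python3 s.py 7
```

```text
time: 14.2
tool_pos: [586.8, 118.2, 159.1]
tcp_rot: [3.133, -0.005, 1.645]
contact_force: [0.1, 0.7, 0.2]
grip_width: 0.5
-36.32450052470334 47.09528976109431 [0.07497579 0.68537669 0.23702871]
```

View pics/side7c.png

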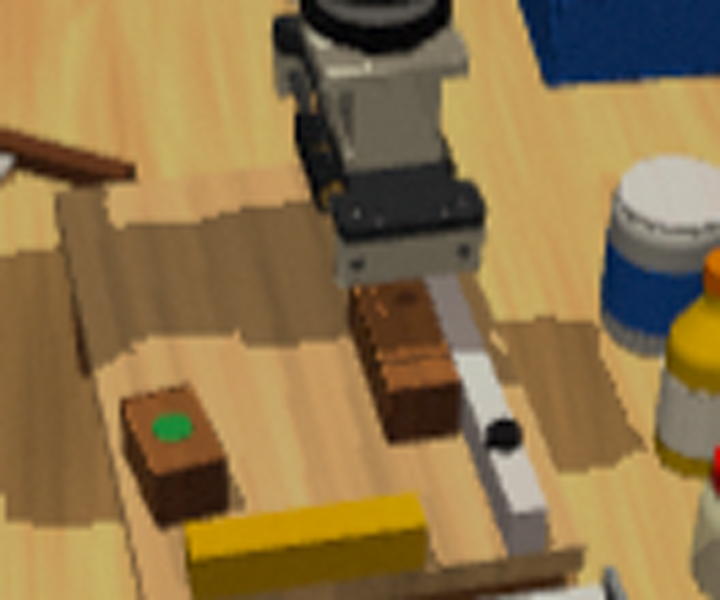

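```bash
python3 -m handwheel '{"translation": [[0.003,-0.04,0],[0.003,-0.04,0],[0.003,-0.04,0],[0.003,-0.04,0],[0.003,-0.04,0],[0.003,-0.04,0],[0,0,0],[0,0,0]], "twist": [0,0,0,0,0,0,0,0]}' 255; python3 s.py 8
python3 - <<'E'
from h import *
c=capture("top"); save(c,"top8.png")
i=cv2.imread("pics/top8.png")[125:225,215:335]; cv2.imwrite("pics/top8c.png",cv2.resize(i,(720,600),interpolation=cv2.INTER_CUBIC))
E
```

```text
time: 15.25
tool_pos: [589.6, 80.2, 159.1]
tcp_rot: [3.133, -0.005, 1.646]
contact_force: [0.1, -0.2, -0.7]
grip_width: 0.4
1.7955419344891257 47.092301515269625 [ 0.07698985 -0.19595384 -0.72202797]
```

View pics/side8c.png

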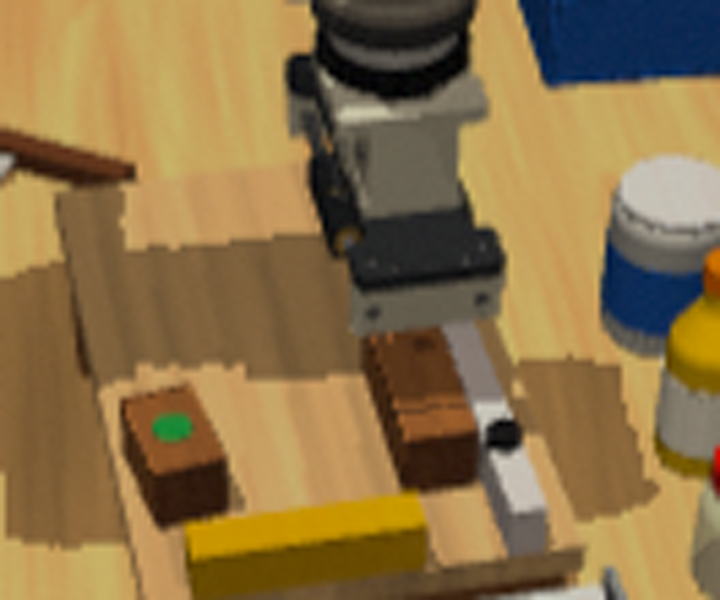

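View pics/top8c.png

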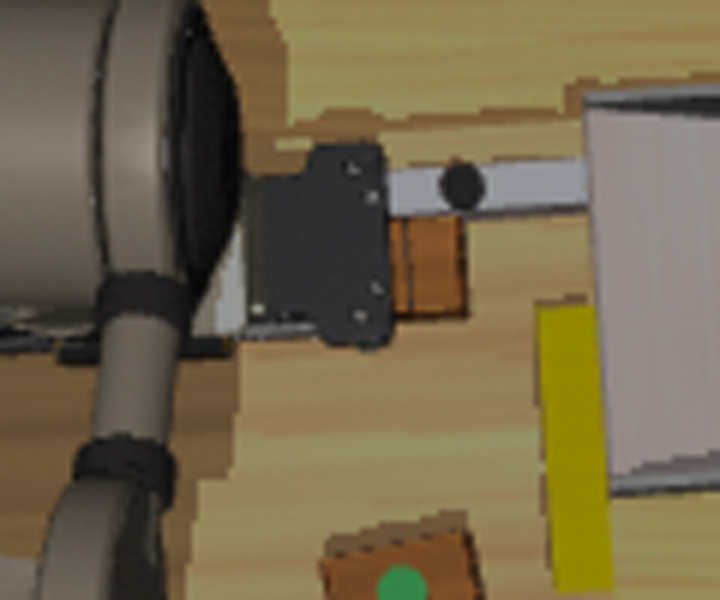

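```bash
python3 -m handwheel '{"translation": [[0.003,-0.04,0],[0.003,-0.04,0],[0.003,-0.04,0],[0.0015,-0.02,0],[0,0,0],[0,0,0],[0,0,0],[0,0,0]], "twist": [0,0,0,0,0,0,0,0]}' 255; python3 s.py 9
python3 - <<'E'
from h import *
c=capture("top"); save(c,"top9.png")
i=cv2.imread("pics/top9.png")[135:205,240:324]; cv2.imwrite("pics/top9c.png",cv2.resize(i,(720,600),interpolation=cv2.INTER_CUBIC))
E
```

```text
time: 16.35
tool_pos: [591.2, 58.1, 159.1]
tcp_rot: [3.133, -0.005, 1.646]
contact_force: [0.3, -0.0, 0.4]
grip_width: 0.4
23.92408984306208 47.08808425337888 [ 0.30962925 -0.04818378  0.36370923]
```

View pics/side9c.png

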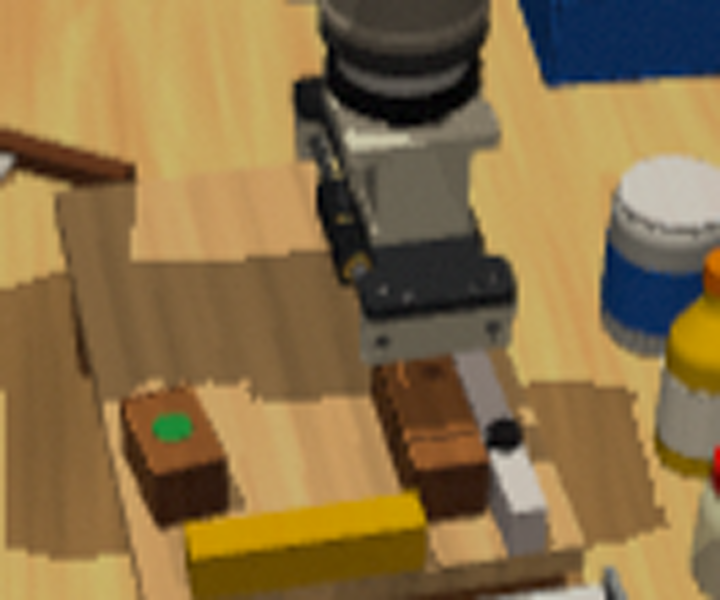

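View pics/top9c.png

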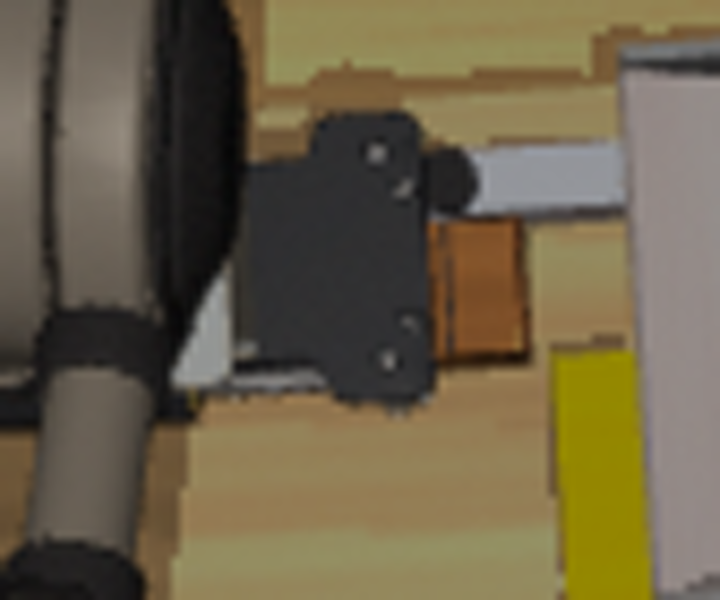

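```bash
python3 -m handwheel '{"translation": [[0.001,-0.015,0],[0.001,-0.015,0],[0.001,-0.015,0],[0.001,-0.015,0],[0.001,-0.015,0],[0.001,-0.015,0],[0.001,-0.015,0],[0,0,0]], "twist": [0,0,0,0,0,0,0,0]}' 255; python3 s.py 10
```

```text
time: 17.45
tool_pos: [592.3, 41.3, 159.1]
tcp_rot: [3.133, -0.005, 1.646]
contact_force: [0.4, 0.1, -0.4]
grip_width: 0.9
40.837284424100474 46.92933660532726 [ 0.3995371   0.143102   -0.39147227]
```

View pics/side10c.png

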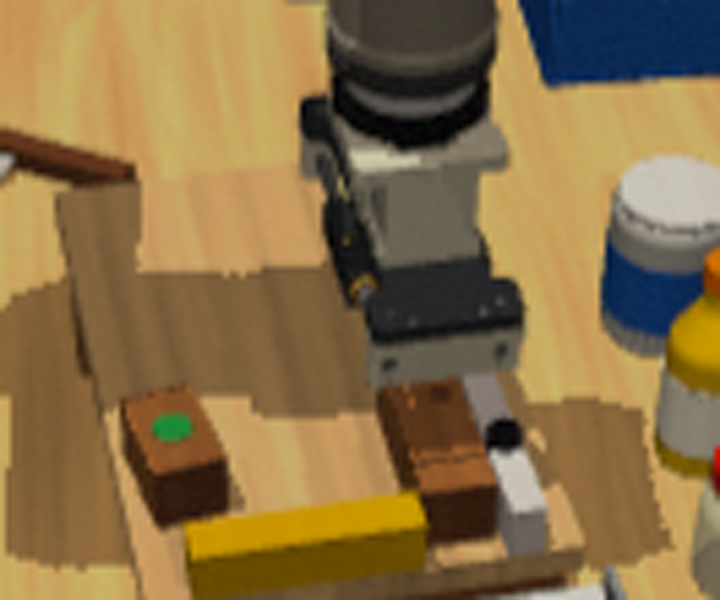

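```bash
python3 -m handwheel '{"translation": [[0.002,-0.025,0],[0.002,-0.025,0],[0.002,-0.025,0],[0.002,-0.025,0],[0.002,-0.025,0],[0.002,-0.025,0],[0,0,0],[0,0,0]], "twist": [0,0,0,0,0,0,0,0]}' 255; python3 s.py 11
```

```text
time: 18.5
tool_pos: [594.3, 17.0, 159.1]
tcp_rot: [3.133, -0.005, 1.646]
contact_force: [0.5, 0.4, 0.0]
grip_width: 0.3
65.15676514043358 47.07652405164632 [0.45861519 0.4272855  0.00514927]
```

View pics/side11c.png

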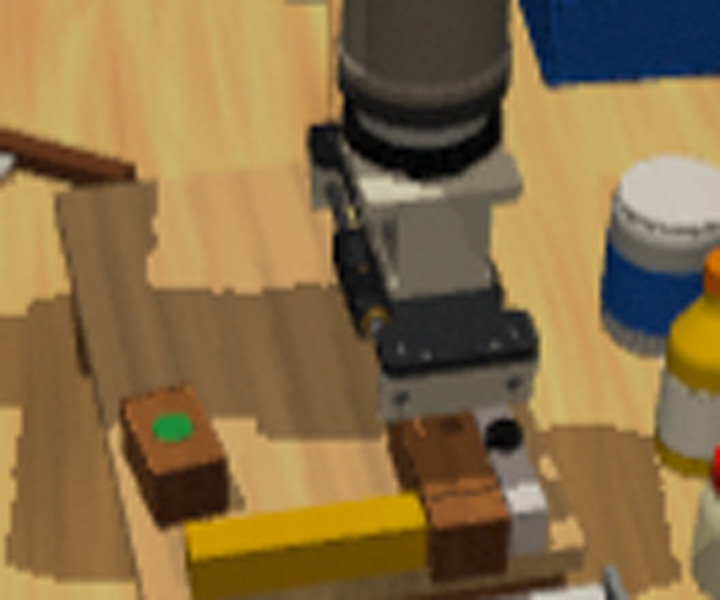

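```bash
python3 -m handwheel '{"translation": [[0.002,-0.03,0],[0.002,-0.03,0],[0.002,-0.03,0],[0.002,-0.03,0],[0.002,-0.03,0],[0.002,-0.03,0],[0.002,-0.03,0],[0,0,0]], "twist": [0,0,0,0,0,0,0,0]}' 255; python3 s.py 12
```

```text
time: 19.55
tool_pos: [596.5, -16.7, 159.2]
tcp_rot: [3.133, -0.005, 1.646]
contact_force: [-0.1, 0.1, -0.6]
grip_width: 0.3
98.94846026615521 46.8304075498128 [-0.07980072  0.05826099 -0.63204483]
```

View pics/side12c.png

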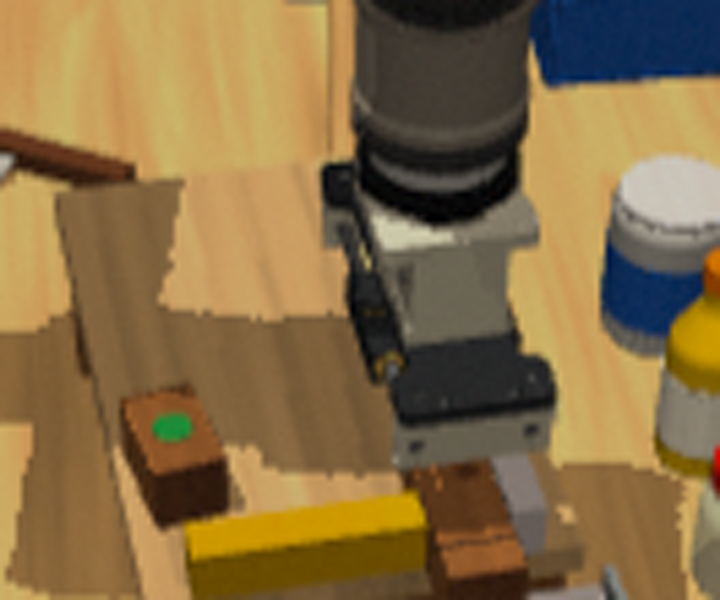

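```bash
python3 -m handwheel '{"translation": [[0.002,-0.03,0],[0.002,-0.03,0],[0.002,-0.03,0],[0.002,-0.03,0],[0.002,-0.03,0],[0,0,0],[0,0,0],[0,0,0]], "twist": [0,0,0,0,0,0,0,0]}' 255; python3 s.py 13
python3 - <<'E'
import cv2
i=cv2.imread("pics/side13.png")[130:310,255:435]; cv2.imwrite("pics/side13d.png",cv2.resize(i,(600,600),interpolation=cv2.INTER_CUBIC))
E
```

```text
time: 20.6
tool_pos: [598.0, -40.7, 159.1]
tcp_rot: [3.133, -0.005, 1.646]
contact_force: [-0.1, 0.0, -0.4]
grip_width: 0.5
122.94084820640002 46.54459257458261 [-0.09890921  0.02862029 -0.4361178 ]
```

View pics/side13d.png

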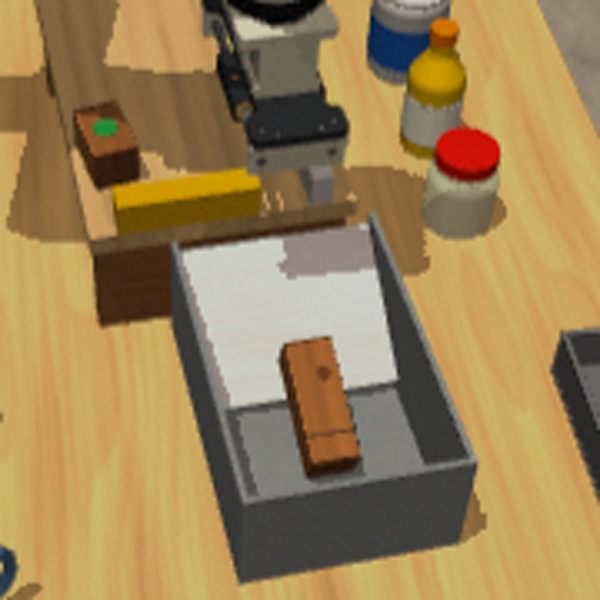

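```bash
python3 -m handwheel '{"translation": [[-0.003,0.05,0],[-0.003,0.05,0],[0,0,0.1],[0,0,0.2],[0,0,0.2],[0,0,0.1],[0,0,0],[0,0,0]], "twist": [0,0,0,0,0,0,0,0]}' 255
python3 - <<'E'
from h import *
b=np.array([542.5,78.5]);print(get_obs()["contact_force"])
for n in ["top","side","side"]:
  c=capture(n); save(c,n+"14.png")
  for l in ["offcut","catch","keeper"]:
    for q in spot_point(n,l)[:1]:
      p=w(c,q["position"]); d=p[:2]-b; print(n,l,round(q["score"],2),p.round(1),"st",d@[.0742,-.9972],d@[.9972,.0742])
i=cv2.imread("pics/side14.png")[130:310,255:435]; cv2.imwrite("pics/side14d.png",cv2.resize(i,(600,600),interpolation=cv2.INTER_CUBIC))
E
```

```text
time: 21.65
tool_pos: [597.0, -23.3, 256.2]
tcp_rot: [3.13, -0.004, 1.648]
contact_force: [-0.6, 0.3, -0.1]
grip_width: 0.5
[-0.57678064  0.27636436 -0.05439037]
top offcut 0.63 [563.7 -89.4 119.2] st 168.97761444610043 8.663886576578914
top catch 0.78 [ 612.  -265.4    2.8] st 348.10969002336867 43.74367628869748
top keeper 0.53 [468.8 -10.8 135.9] st 83.56076455486219 -80.16242694513916
side catch 0.74 [ 610.3 -265.     3. ] st 347.57839691003795 42.10629928200253
side keeper 0.69 [467.9 -13.5 135.8] st 86.18449596338083 -81.24458967704132
side offcut 0.8 [ 615.7 -224.5   41.4] st 307.55292940894395 50.474557196017926
side catch 0.62 [ 611.9 -262.4    5. ] st 345.08130994532047 43.91788743948277
side keeper 0.65 [468.8 -15.7 136.2] st 88.42116079178692 -80.46857284588945
```

View pics/side14d.png

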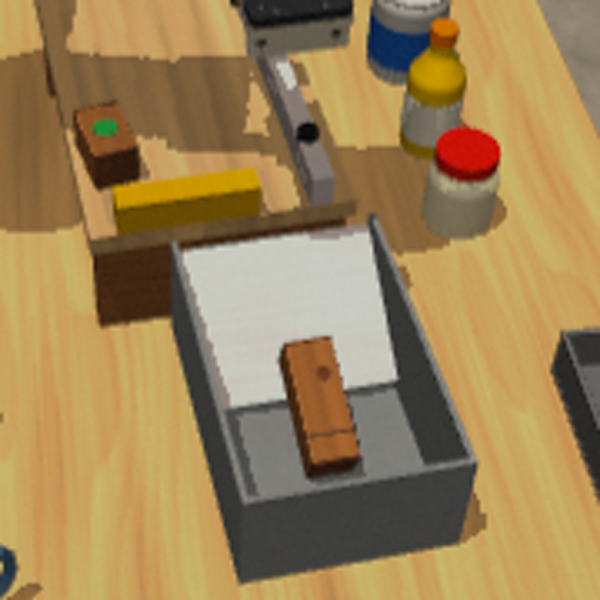

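Offcut at rest at about catch x -40, y +8, z +36 mm (side camera); it looks the same in both side pictures a second apart. Keeper unmoved. The top network's "offcut" at the brink is false: nothing lies there in the picture.

```bash
python3 -c "
from plant import *
print(close_job())"
```

```text
the job is handed in; nothing more can be done
None
```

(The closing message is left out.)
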